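# Table hockey face-off

## Task

Set this table hockey game up for a face-off: with one fingertip (or the closed fingers), gently push the red player's stick and the blue player's stick round, in either order, until both sticks point straight at the puck, and leave them so. The players are freshly painted, so touch only their black sticks and do not pinch them. Leave the puck, the wax jar, the spare green player and the screwdriver where they are.

Things in the scene. Friction and masses are not known exactly. Their poses are not given: they have to be found in the camera images.
- game: Wooden table hockey game fixed on the bench, 398 mm (x) by 676 mm (y). Pale flat playing surface 380 by 640 mm, 45 mm above the bench; rim 18 mm wide, its top 62 mm above the bench. A red wire goal, 80 mm wide and 43 mm high, stands near each end, 272 mm from the middle in y. Lines and slots are flat. Origin under its centre at bench level, x and y along its sides, z up.
- red_stick: Red player's steel pivot disc with its black stick. Origin on the pivot axis at playing-surface level; z up, x along the stick. Shaft 6 mm thick, sloping from x=14, z=29 mm to x=52, z=12 mm; blade 6 mm thick, x 44 to 76, z 2 to 18 mm: push here. Turns endlessly both ways with light friction (1 N at blade), stays where left. On the robot's right half of the game. Starts aimed well off the puck.
- blue_stick: Blue player's steel pivot disc with its black stick. Origin on the pivot axis at playing-surface level; z up, x along the stick. Shaft 6 mm thick, sloping from x=14, z=29 mm to x=52, z=12 mm; blade 6 mm thick, x 44 to 76, z 2 to 18 mm: push here. Turns endlessly both ways with light friction (1 N at blade), stays where left. On the robot's left half of the game. Starts aimed well off the puck.
- red_figure: Red freshly painted metal skater on the disc, turning with it: solid within 13 mm of the pivot axis (its hands, to 19 mm out along the stick, are look only), 56 mm tall. Origin on the pivot axis at the playing surface, x along the stick. Not to be touched.
- blue_figure: Blue freshly painted metal skater on the disc, turning with it: solid within 13 mm of the pivot axis (its hands, to 19 mm out along the stick, are look only), 56 mm tall. Origin on the pivot axis at the playing surface, x along the stick. Not to be touched.
- red_tip (a point): Tip of the red player's stick: outer end of the blade, 76 mm from the pivot axis, 10 mm above the playing surface.
- blue_tip (a point): Tip of the blue player's stick: outer end of the blade, 76 mm from the pivot axis, 10 mm above the playing surface.
- puck: Black puck lying loose on the playing surface between the two players, 100 to 170 mm from each pivot: disc 30 mm across, 8 mm thick, 20 to 40 g. Origin at the centre of its underside. Not to be moved.
- wax_jar: Closed amber glass jar with a metal cap standing loose on the playing surface on the side far from the robot: 54 mm across, 58 mm tall. Origin under its centre.
- spare_figure: Spare green player without a stick standing loose on the playing surface on the side far from the robot: disc 28 mm across, 56 mm tall. Origin under its centre.
- screwdriver: Screwdriver, 170 mm long, lying loose on the playing surface on the side far from the robot, roughly along the game's y. Origin near its middle, at the playing surface.

How it is judged:
At the end, for the whole second after the job is handed in: The line of each stick (from its pivot through its tip) passes within 13 mm of the puck's centre, on the puck's side; both sticks are at rest; the puck is within 6 mm, and the jar, spare player and screwdriver within 15 mm, of where they were (y of puck in the frame of red_stick between -0.013 and 0.013 m and x of puck in the frame of red_stick above 0.05 m and angular speed of each of red_stick, blue_stick below 0.1 rad/s and y of puck in the frame of blue_stick between -0.013 and 0.013 m and x of puck in the frame of blue_stick above 0.05 m and distance of puck from where it was at the start of the episode below 0.006 m and distance of each of wax_jar, spare_figure, screwdriver from where it was at the start of the episode below 0.015 m); the robot touches nothing.
It fails at once if the puck is moved by more than 6 mm (distance of puck from where it was at the start of the episode above 0.006 m).
It fails at once if a painted player is touched (contact force between any of the fingers, the arm and red_figure above 1 N or contact force between any of the fingers, the arm and blue_figure above 1 N).
It fails at once if a stick is pinched or pushed roughly (more than 15 N) (contact force between any of the fingers, the arm and red_stick above 15 N or contact force between any of the fingers, the arm and blue_stick above 15 N).
It fails at once if the wax jar, the spare player or the screwdriver is moved by more than 15 mm (distance of any of wax_jar, spare_figure, screwdriver from where it was at the start of the episode above 0.015 m).
It also fails if it takes over 64 s, if anything falls off the work surface, if the arm or the gripper's body presses on something with over 40 N, if the wrist force passes 120 N, or if a joint passes its speed limit or range.

## Robot

A 6-joint arm with a two-finger parallel gripper is mounted at the origin on the work surface. World frame = base frame: x ahead of the robot, y to its left, z up, the work surface at z = 0. Lengths are in m, angles in rad, forces in N, time in s.
With the tool pointing down it reaches from about 0.4 to 0.825 m from the base axis. Payload 7 kg.
Tool frame: the origin (TCP) lies on the centre line of the jaws, within the pads' length; the fingertips stand tip_reach ahead of it and the grasp point (between the pads) is the TCP (tip_reach is the distance from the TCP to the fingertips, in m); z points along the fingers, y is the line along which they close (so a half turn about z gives the same grasp; the last joint's range is limited). The gripper opens to 88 mm and grips with 3 to 60 N. Pads are 19 mm wide; open, the fingers measure 130 mm over their backs; the gripper's body (78 mm by 193 mm) begins 47 mm behind the grasp point.
Start: joints at [1.626, 0.359, 0.012, 0, -1.224, -0.288], TCP at [0.156, 0.657, 0.246] pointing down, gripper open.
Joint ranges: [-3.07, 3.07], [-1.43, 2.12], [-1.02, 1.25], [-3.03, 1.67], [-3.05, -0], [-3.03, 3.03]. Speed limits (rad/s): [2.39, 2.39, 3.01, 3.14, 3.14, 3.14].

## Interface

Orientations are given as [roll, pitch, yaw] about the fixed x, y, z axes, in that order (R = Rz(yaw) Ry(pitch) Rx(roll)).
In Python, from station import get_state, grab_frame, calibration, job_done, find_in, mark_of, tip_reach gives the robot as it stands.
- The arm moves only by the shell command python3 -m handwheel 'ROWS' [OPENING] [FORCE]. ROWS is JSON, a list of rows, each an object with "delta_pos": the shift along the world's x, y, z in units of 30 mm (1.0 is 30 mm), a list of three; "dr": the turn, a rotation vector about the world's x, y, z in degrees, a list of three. In form: [{"delta_pos": [tx, ty, tz], "dr": [rx, ry, rz]}, ...]. A call has 1 to 10 rows; each row shifts and turns the commanded pose from where the row before left it; what a row does not reach is not made up. A row lasts 1/10 s, in which the tool goes at most 50 mm and 8.59 degrees, less where a joint would pass 70% of its speed; a pose out of reach is approached as far as the arm can. A call is refused whole if a number of a shift passes 1 or a number of a turn 8.59, either way. A call with a gripper value outside its range is refused whole. OPENING is the closure, from -1 (fully open) to 1 (shut), set as the call begins (- or left out, the last holds). The fingers move at their own pace and stop on an object; FORCE is the grip in N (left out, the last holds). Time passes only in rows, so rows that do not move let the fingers close. It gives the time, the measured TCP pose, the force, the opening and the grip force at its end, in the units of the state.
- get_state(): the state, without advancing time (a new reading comes with each control period).
- grab_frame(name): name is "scene" or "top" or "wrist"; returns the picture (420x560x3 uint8, red, green, blue); there is no depth.
- calibration(name): a dict with "fx", "fy", "cx", "cy" (pixels), "extrinsics" (4x4, takes a point from world to camera coordinates). Camera axes: x right, y down, z forward; pixel columns grow to the right and rows downward; lengths in m; the calibration is good to about 2 mm. A picture is of the moment at which its call begins: read the wrist's pose just before it. calibration takes no time and is no camera call; for the wrist camera it gives the pose at the moment of the call.
- job_done(): hands the job in; it is judged then, once.
Trained networks look in the newest picture that a camera, given by its name, has taken for a name from the list of things; names that differ only in an ending like _2 or _b are one class to them, and where a whole thing is asked for, a point or a joint stands for the part that bears it (a point fixed in the world has none). Each returns a list of dicts, best first, with "conf" (0 to 1); they miss things now and then, are a little off and sometimes report something else, mostly with a low value. They report only what shows in the picture. A call takes as long as a camera call.
- find_in(camera, query): "location" ([column, row] in pixels, amid what is visible of it).
- mark_of(camera, query): "location" ([column, row] in pixels: a listed point, or the origin of a listed thing).
The state is a dict: "t": time; "q": joint angles; "qd": joint speeds; "joint_efforts": joint torques, N m; "eef_pos": TCP position; "ee_rot": TCP orientation; "force": force on the tool from outside, world axes, zero at the start; "moment": the same for the moment, N m; "width": finger opening in m; "gripper_force": force on a finger pad.
Only numpy, scipy, OpenCV 4.12 (cv2) and the standard library are available. Lean on these libraries where they do the work, as an engineer would, in place of code of your own. Each camera call takes 0.05 s, during which the arm holds its last target. There are 200 camera calls.

## Working session

There is one attempt and no reset: what is moved stays moved. The work goes in short steps, Python scripts to look and compute and a shell command to move; the robot and the scene stay as the last step left them, time stands still between calls to the robot, and variables do not carry over. Pictures are saved under pics/ and viewed, at most 10 in all, crops included, and the job is handed in when it is done.

```bash
mkdir -p pics; cat > h.py <<'E'
import numpy as np,cv2
from station import *
def ray(cam,uv,z,C=None):
    C=C or calibration(cam);T=np.array(C["extrinsics"])
    d=T[:3,:3].T@np.array([(uv[0]-C["cx"])/C["fx"],(uv[1]-C["cy"])/C["fy"],1]);o=-T[:3,:3].T@T[:3,3]
    return o+d*(z-o[2])/d[2]
def save(cam,n):
    f=grab_frame(cam);cv2.imwrite(f"pics/{n}.png",f[:,:,::-1]);return f
Z=dict(red_tip=.055,blue_tip=.055,puck=.045,red_stick=.045,blue_stick=.045,red_figure=.045,blue_figure=.045,wax_jar=.045,spare_figure=.045,screwdriver=.045,game=0)
E
python3 - <<'E'
from h import *
s=get_state();print(s["eef_pos"],s["ee_rot"],s["width"],tip_reach if not callable(tip_reach) else tip_reach())
for cam in("top","scene"):
    save(cam,cam+"0")
    for k,z in Z.items():
        r=mark_of(cam,k)[:2]
        print(cam,k,[(np.round(d["location"]).tolist(),round(d["conf"],2),np.round(ray(cam,d["location"],z)[:2],3).tolist()) for d in r])
E
```

```text
[0.15565005 0.65633744 0.24460774] [ 3.13991310e+00 -1.48829214e-04 -2.32924151e-01] 0.08744241351879063 0.019
top red_tip [([360.0, 313.0], 0.61, [0.444, -0.114])]
top blue_tip [([200.0, 298.0], 0.77, [0.471, 0.151])]
top puck [([269.0, 262.0], 0.7, [0.528, 0.037])]
top red_stick [([348.0, 274.0], 0.64, [0.509, -0.095])]
top blue_stick [([193.0, 259.0], 0.93, [0.535, 0.167])]
top red_figure [([345.0, 276.0], 0.64, [0.505, -0.091]), ([157.0, 167.0], 0.38, [0.692, 0.227])]
top blue_figure [([271.0, 265.0], 0.58, [0.523, 0.033]), ([194.0, 255.0], 0.56, [0.542, 0.165])]
top wax_jar [([160.0, 166.0], 0.84, [0.694, 0.223])]
top spare_figure [([366.0, 159.0], 0.86, [0.702, -0.128]), ([265.0, 250.0], 0.48, [0.549, 0.043])]
top screwdriver [([252.0, 164.0], 0.78, [0.696, 0.065])]
top game [([265.0, 248.0], 0.96, [0.55, 0.045])]
scene red_tip [([201.0, 164.0], 0.52, [0.445, -0.126])]
scene blue_tip [([320.0, 162.0], 0.6, [0.465, 0.145])]
scene puck [([275.0, 190.0], 0.44, [0.533, 0.033])]
scene red_stick [([220.0, 188.0], 0.61, [0.512, -0.088]), ([277.0, 190.0], 0.19, [0.532, 0.037])]
scene blue_stick [([335.0, 188.0], 0.77, [0.541, 0.165]), ([320.0, 160.0], 0.62, [0.45, 0.148])]
scene red_figure [([220.0, 188.0], 0.7, [0.511, -0.088])]
scene blue_figure [([336.0, 192.0], 0.6, [0.551, 0.165])]
scene wax_jar [([379.0, 243.0], 0.72, [0.697, 0.226]), ([219.0, 187.0], 0.4, [0.508, -0.09])]
scene spare_figure [([206.0, 263.0], 0.74, [0.706, -0.125])]
scene screwdriver [([298.0, 249.0], 0.81, [0.692, 0.059]), ([333.0, 188.0], 0.47, [0.541, 0.16])]
scene game [([280.0, 209.0], 0.64, [0.549, 0.042])]
```

View pics/top0.png

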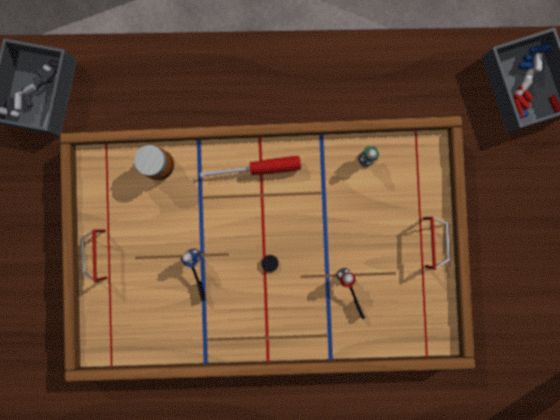

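View pics/scene0.png

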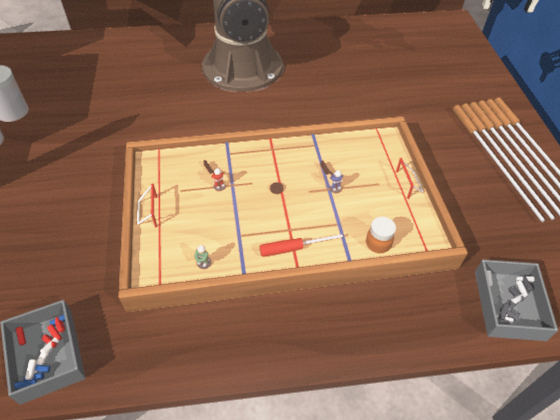

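Top view: red pivot is near (345,276) with its stick towards (360,313). Blue pivot is near (193,259) with its stick towards (200,298), and the puck is at (269,263). The scene view agrees. Both sticks point back at the robot, so each needs pushing from its outer side. I'll move over the middle with the fingers shut.

```bash
R='{"delta_pos":[0.5,-0.95,0],"dr":[0,0,0.6]}'; 
python3 -m handwheel '[{"delta_pos":[0.5,-0.95,0],"dr":[0,0,0.6]},{"delta_pos":[0.5,-0.95,0],"dr":[0,0,0.6]},{"delta_pos":[0.5,-0.95,0],"dr":[0,0,0.6]},{"delta_pos":[0.5,-0.95,0],"dr":[0,0,0.6]},{"delta_pos":[0.5,-0.95,0],"dr":[0,0,0.6]},{"delta_pos":[0.5,-0.95,0],"dr":[0,0,0.6]},{"delta_pos":[0.5,-0.95,0],"dr":[0,0,0.6]},{"delta_pos":[0.5,-0.95,0],"dr":[0,0,0.6]},{"delta_pos":[0.5,-0.95,0],"dr":[0,0,0.6]},{"delta_pos":[0.5,-0.95,0],"dr":[0,0,0.6]}]' 1 5
python3 -m handwheel '[{"delta_pos":[0.5,-0.95,0],"dr":[0,0,0.6]},{"delta_pos":[0.5,-0.95,0],"dr":[0,0,0.6]},{"delta_pos":[0.5,-0.95,0],"dr":[0,0,0.6]},{"delta_pos":[0.5,-0.95,0],"dr":[0,0,0.6]},{"delta_pos":[0.5,-0.95,0],"dr":[0,0,0.6]},{"delta_pos":[0.5,-0.95,0],"dr":[0,0,0.6]},{"delta_pos":[0.5,-0.95,0],"dr":[0,0,0.6]},{"delta_pos":[0.5,-0.95,0],"dr":[0,0,0.6]},{"delta_pos":[0.5,-0.95,0],"dr":[0,0,0.6]},{"delta_pos":[0.5,-0.95,0],"dr":[0,0,0.6]}]'
python3 -m handwheel '[{"delta_pos":[0,0,0],"dr":[0,0,0.6]},{"delta_pos":[0,0,0],"dr":[0,0,0.6]},{"delta_pos":[0,0,0],"dr":[0,0,0]}]'
python3 - <<'E'
from h import *
save("wrist","w0");C=calibration("wrist")
for k in ["red_tip","blue_tip","puck","red_stick","blue_stick","red_figure","blue_figure"]:
    print(k,[(np.round(d["location"]).tolist(),round(d["conf"],2),np.round(ray("wrist",d["location"],Z[k],C)[:2],3).tolist()) for d in mark_of("wrist",k)[:2]])
E
```

```text
t: 2.2
eef_pos: [0.3062, 0.3706, 0.2458]
ee_rot: [-3.141, -0.0, -0.127]
force: [0.7, -0.2, -0.3]
width: 0.0133
gripper_force: 0.0
t: 3.2
eef_pos: [0.4562, 0.0855, 0.2459]
ee_rot: [-3.141, -0.001, -0.023]
force: [1.0, -0.2, 0.3]
width: 0.0005
gripper_force: 0.0
t: 3.5
eef_pos: [0.4556, 0.0871, 0.2457]
ee_rot: [-3.141, -0.0, -0.002]
force: [-0.3, -0.5, 0.8]
width: 0.0007
gripper_force: 0.0
red_tip [([467.0, 208.0], 0.66, [0.439, -0.124])]
blue_tip [([217.0, 180.0], 0.69, [0.47, 0.148])]
puck [([324.0, 123.0], 0.91, [0.529, 0.034])]
red_stick [([440.0, 144.0], 0.95, [0.507, -0.09])]
blue_stick [([440.0, 147.0], 0.72, [0.503, -0.091]), ([200.0, 110.0], 0.57, [0.542, 0.164])]
red_figure [([439.0, 147.0], 0.73, [0.504, -0.09])]
blue_figure [([201.0, 114.0], 0.79, [0.538, 0.163])]
```

View pics/w0.png

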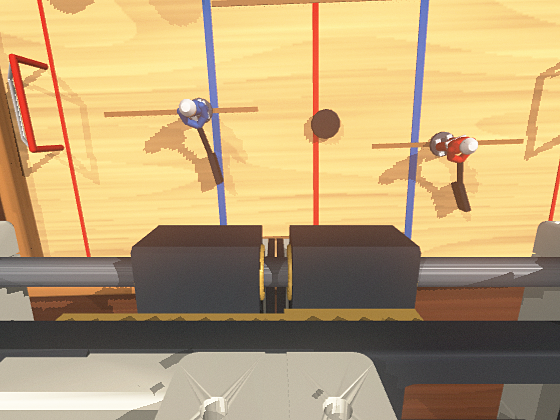

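The wrist view confirms it: blue pivot near (200,113) with its tip at (217,180), puck at (324,123), red pivot near (440,146) with its tip at (465,208). I'll go to blue's +y side, descend and look.

```bash

python3 -m handwheel '[{"delta_pos":[0.13,0.9,0],"dr":[0,0,0]},{"delta_pos":[0.13,0.9,0],"dr":[0,0,0]},{"delta_pos":[0.13,0.9,0],"dr":[0,0,0]},{"delta_pos":[0.1,0.9,0],"dr":[0,0,0]},{"delta_pos":[0,0,-0.9],"dr":[0,0,0]},{"delta_pos":[0,0,-0.9],"dr":[0,0,0]},{"delta_pos":[0,0,-0.9],"dr":[0,0,0]},{"delta_pos":[0,0,-0.9],"dr":[0,0,0]},{"delta_pos":[0,0,0],"dr":[0,0,0]}]'
python3 -m handwheel '[{"delta_pos":[0,0,-0.8],"dr":[0,0,0]},{"delta_pos":[0,0,-0.6],"dr":[0,0,0]},{"delta_pos":[0,0,-0.5],"dr":[0,0,0]},{"delta_pos":[0,0,-0.3],"dr":[0,0,0]},{"delta_pos":[0,0,0],"dr":[0,0,0]},{"delta_pos":[0,0,0],"dr":[0,0,0]}]'
python3 - <<'E'
from h import *
f=save("wrist","w1")
E
```

```text
t: 4.8
eef_pos: [0.4685, 0.1934, 0.1344]
ee_rot: [3.138, 0.005, -0.003]
force: [-1.3, -1.1, 0.6]
width: 0.0009
gripper_force: 0.0
t: 5.4
eef_pos: [0.471, 0.1952, 0.0725]
ee_rot: [-3.141, -0.001, -0.002]
force: [-0.4, 0.1, 0.6]
width: 0.0003
gripper_force: 0.0
```

View pics/w1.png

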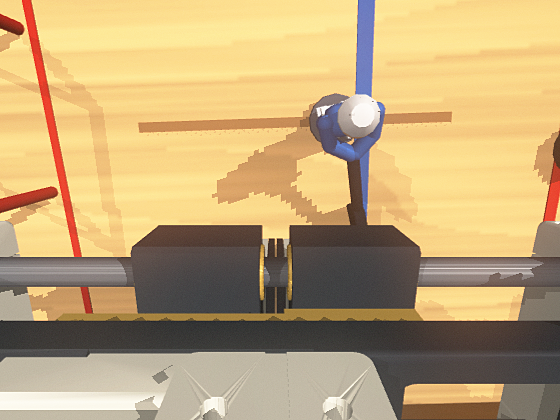

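The finger is on blue's +y side, clear of the blade (355,215) and the figure (345,120). Now a gentle push round.

```bash

python3 -m handwheel '[{"delta_pos":[0.02,-0.33,0],"dr":[0,0,0]},{"delta_pos":[0.03,-0.33,0],"dr":[0,0,0]},{"delta_pos":[0.1,-0.28,0],"dr":[0,0,0]},{"delta_pos":[0.1,-0.28,0],"dr":[0,0,0]},{"delta_pos":[0.1,-0.28,0],"dr":[0,0,0]},{"delta_pos":[0.2,-0.22,0],"dr":[0,0,0]},{"delta_pos":[0.2,-0.22,0],"dr":[0,0,0]},{"delta_pos":[0.2,-0.22,0],"dr":[0,0,0]},{"delta_pos":[0,0,0],"dr":[0,0,0]},{"delta_pos":[0,0,0],"dr":[0,0,0]}]'
python3 - <<'E'
from h import *
f=save("wrist","w2");C=calibration("wrist")
for k in ["blue_tip","puck","blue_stick","blue_figure"]:
    print(k,[(np.round(d["location"]).tolist(),round(d["conf"],2),np.round(ray("wrist",d["location"],Z[k],C)[:2],3).tolist()) for d in mark_of("wrist",k)[:2]])
E
```

```text
t: 6.45
eef_pos: [0.4991, 0.1297, 0.0714]
ee_rot: [3.141, 0.0, -0.003]
force: [-0.6, -0.2, 0.0]
width: 0.0003
gripper_force: 0.0
blue_tip []
puck [([450.0, 201.0], 0.66, [0.527, 0.033])]
blue_stick [([210.0, 174.0], 0.91, [0.542, 0.163])]
blue_figure [([207.0, 175.0], 0.86, [0.541, 0.164])]
```

View pics/w2.png

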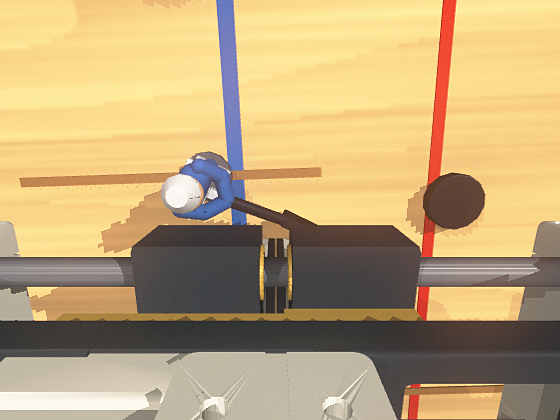

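Blue's stick now reaches from (230,205) to (315,225), about 20° short of the puck at (455,201). I'll push on slightly short of the target, then check.

```bash

python3 -m handwheel '[{"delta_pos":[0.16,-0.12,0],"dr":[0,0,0]},{"delta_pos":[0.16,-0.12,0],"dr":[0,0,0]},{"delta_pos":[0.16,-0.12,0],"dr":[0,0,0]},{"delta_pos":[0.16,-0.05,0],"dr":[0,0,0]},{"delta_pos":[0,0,0],"dr":[0,0,0]},{"delta_pos":[0,0,0],"dr":[0,0,0]}]'
cat > look.py <<'E'
from h import *
import sys
c=sys.argv[1]
def pts(cam):
    save(cam,"chk");C=calibration(cam);o={}
    for k in [c+"_tip","puck",c+"_stick",c+"_figure"]:
        r=mark_of(cam,k)
        if r: o[k]=ray(cam,r[0]["location"],Z[k],C)[:2];print(cam,k,np.round(r[0]["location"]),round(r[0]["conf"],2),o[k].round(4))
    return o
for cam in sys.argv[2:]:
    o=pts(cam)
    try:
        p=(o[c+"_stick"]+o[c+"_figure"])/2;v=o["puck"]-p;a=lambda v:np.degrees(np.arctan2(v[1],v[0]))%360
        print(cam,"puck dir",a(v).round(1),"tip dir",a(o[c+"_tip"]-p).round(1),"len",np.linalg.norm(o[c+"_tip"]-p).round(4))
    except KeyError as e: print("missing",e)
E
python3 look.py blue wrist top; python3 -c "
import cv2;i=cv2.imread('pics/chk.png');cv2.imwrite('pics/t1.png',cv2.resize(i[200:350,130:430],None,fx=2.6,fy=2.6,interpolation=2))"
```

```text
t: 7.3
eef_pos: [0.5183, 0.1174, 0.0714]
ee_rot: [3.141, 0.0, -0.003]
force: [-1.2, -0.5, -0.2]
width: 0.0004
gripper_force: 0.0
wrist blue_tip [332. 232.] 0.64 [0.5317 0.0857]
wrist puck [422. 236.] 0.56 [0.5262 0.0335]
wrist blue_stick [190. 208.] 0.61 [0.5428 0.1624]
wrist blue_figure [186. 213.] 0.85 [0.5395 0.1649]
wrist puck dir 263.5 tip dir 263.1 len 0.0785
missing 'blue_stick'
```

View pics/t1.png

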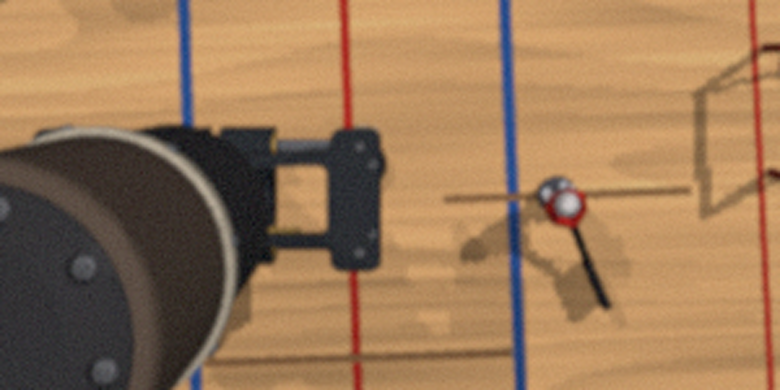

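```bash

python3 -m handwheel '[{"delta_pos":[-0.3,0,0],"dr":[0,0,0]},{"delta_pos":[-0.5,0,0],"dr":[0,0,0]},{"delta_pos":[-0.2,0,0.7],"dr":[0,0,0]},{"delta_pos":[-0.2,0,0.9],"dr":[0,0,0]},{"delta_pos":[-0.2,-0.2,0.9],"dr":[0,0,0]},{"delta_pos":[-0.2,-0.2,0.9],"dr":[0,0,0]},{"delta_pos":[0,-0.2,0.9],"dr":[0,0,0]},{"delta_pos":[0,-0.2,0.9],"dr":[0,0,0]},{"delta_pos":[0,0,0],"dr":[0,0,0]},{"delta_pos":[0,0,0],"dr":[0,0,0]}]'
python3 look.py blue scene wrist
```

```text
t: 8.8
eef_pos: [0.4697, 0.0937, 0.2279]
ee_rot: [-3.14, -0.001, -0.003]
force: [-0.4, 0.4, -0.4]
width: 0.0003
gripper_force: 0.0
scene blue_tip [300. 185.] 0.63 [0.5315 0.0876]
scene puck [276. 190.] 0.43 [0.5328 0.0355]
scene blue_stick [333. 190.] 0.6 [0.5448 0.1598]
scene blue_figure [336. 192.] 0.47 [0.5521 0.164 ]
scene puck dir 262.9 tip dir 257.2 len 0.0762
wrist blue_tip [280. 134.] 0.77 [0.5315 0.0869]
wrist puck [331. 135.] 0.89 [0.5305 0.0356]
wrist blue_stick [204. 125.] 0.87 [0.5407 0.1618]
wrist blue_figure [200. 126.] 0.75 [0.5396 0.1663]
wrist puck dir 265.7 tip dir 263.6 len 0.0776
```

View pics/chk.png

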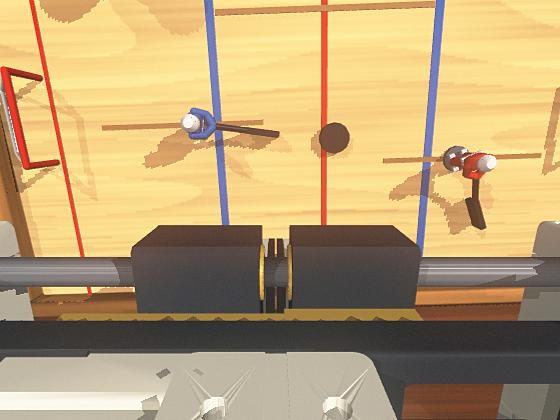

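Blue is nearly on: tip at (280,134) and puck at (333,136), roughly 2° short. Red first, then I'll recheck blue.

```bash

python3 -m handwheel '[{"delta_pos":[-0.07,-0.84,0],"dr":[0,0,0]},{"delta_pos":[-0.07,-0.84,0],"dr":[0,0,0]},{"delta_pos":[-0.07,-0.84,0],"dr":[0,0,0]},{"delta_pos":[-0.07,-0.84,0],"dr":[0,0,0]},{"delta_pos":[-0.07,-0.84,0],"dr":[0,0,0]}]'
python3 look.py red wrist; python3 look.py blue wrist
python3 -m handwheel '[{"delta_pos":[-0.07,-0.84,0],"dr":[0,0,0]},{"delta_pos":[-0.07,-0.84,0],"dr":[0,0,0]},{"delta_pos":[-0.07,-0.84,0],"dr":[0,0,0]},{"delta_pos":[-0.07,-0.84,0],"dr":[0,0,0]},{"delta_pos":[-0.07,-0.84,0],"dr":[0,0,0]},{"delta_pos":[0,0,0],"dr":[0,0,0]},{"delta_pos":[0,0,0],"dr":[0,0,0]}]'
python3 look.py red wrist
```

```text
t: 9.8
eef_pos: [0.4595, -0.0333, 0.2275]
ee_rot: [-3.142, -0.0, -0.002]
force: [0.3, -0.8, -0.4]
width: 0.0002
gripper_force: 0.0
wrist red_tip [360. 218.] 0.97 [ 0.4358 -0.1256]
wrist puck [205. 130.] 0.66 [0.5249 0.033 ]
wrist red_stick [326. 150.] 0.76 [ 0.5051 -0.0886]
wrist red_figure [332. 151.] 0.69 [ 0.5038 -0.0954]
wrist puck dir 80.7 tip dir 206.0 len 0.0764
wrist blue_tip [147. 124.] 0.6 [0.5312 0.0899]
wrist puck [206. 127.] 0.64 [0.5288 0.0348]
wrist blue_stick [ 76. 114.] 0.79 [0.5412 0.1634]
wrist blue_figure [ 73. 115.] 0.88 [0.5402 0.1664]
wrist puck dir 264.8 tip dir 262.8 len 0.0756
t: 11.0
eef_pos: [0.4491, -0.1584, 0.2274]
ee_rot: [-3.142, 0.0, -0.003]
force: [0.6, 0.5, -0.2]
width: 0.0006
gripper_force: 0.0
wrist red_tip [240. 206.] 0.9 [ 0.439  -0.1232]
wrist red_stick [204. 137.] 0.93 [ 0.5082 -0.0879]
wrist red_figure [203. 143.] 0.91 [ 0.5025 -0.0868]
missing 'puck'
```

```bash

python3 -m handwheel '[{"delta_pos":[0.33,-0.17,-0.6],"dr":[0,0,0]},{"delta_pos":[0,0,-0.9],"dr":[0,0,0]},{"delta_pos":[0,0,-0.9],"dr":[0,0,0]},{"delta_pos":[0,0,-0.9],"dr":[0,0,0]},{"delta_pos":[0,0,-0.8],"dr":[0,0,0]},{"delta_pos":[0,0,-0.6],"dr":[0,0,0]},{"delta_pos":[0,0,-0.47],"dr":[0,0,0]},{"delta_pos":[0,0,0],"dr":[0,0,0]},{"delta_pos":[0,0,0],"dr":[0,0,0]}]'
python3 -m handwheel '[{"delta_pos":[0.03,0.37,0],"dr":[0,0,0]},{"delta_pos":[0.03,0.37,0],"dr":[0,0,0]},{"delta_pos":[-0.11,0.31,0],"dr":[0,0,0]},{"delta_pos":[-0.11,0.31,0],"dr":[0,0,0]},{"delta_pos":[-0.11,0.31,0],"dr":[0,0,0]},{"delta_pos":[-0.07,0.33,0],"dr":[0,0,0]},{"delta_pos":[-0.07,0.33,0],"dr":[0,0,0]},{"delta_pos":[-0.07,0.33,0],"dr":[0,0,0]},{"delta_pos":[0,0,0],"dr":[0,0,0]}]'
python3 -m handwheel '[{"delta_pos":[0.21,0.27,0],"dr":[0,0,0]},{"delta_pos":[0.21,0.27,0],"dr":[0,0,0]},{"delta_pos":[0.21,0.27,0],"dr":[0,0,0]},{"delta_pos":[0,0,0],"dr":[0,0,0]},{"delta_pos":[0,0,0],"dr":[0,0,0]}]'
python3 look.py red wrist
```

```text
t: 12.15
eef_pos: [0.4593, -0.1631, 0.0727]
ee_rot: [3.141, 0.0, -0.001]
force: [1.0, 0.4, -0.0]
width: 0.0004
gripper_force: 0.0
t: 13.05
eef_pos: [0.4443, -0.0826, 0.0725]
ee_rot: [-3.141, 0.0, -0.001]
force: [0.4, 0.5, 0.2]
width: 0.0008
gripper_force: 0.0
t: 13.55
eef_pos: [0.4639, -0.0591, 0.0723]
ee_rot: [-3.142, 0.0, -0.002]
force: [-0.4, -0.3, 0.9]
width: 0.0006
gripper_force: 0.0
wrist puck [ 92. 132.] 0.93 [0.5284 0.0339]
wrist red_stick [330. 173.] 0.73 [ 0.507  -0.0904]
wrist red_figure [331. 177.] 0.81 [ 0.5048 -0.0909]
missing 'red_tip'
```

View pics/chk.png

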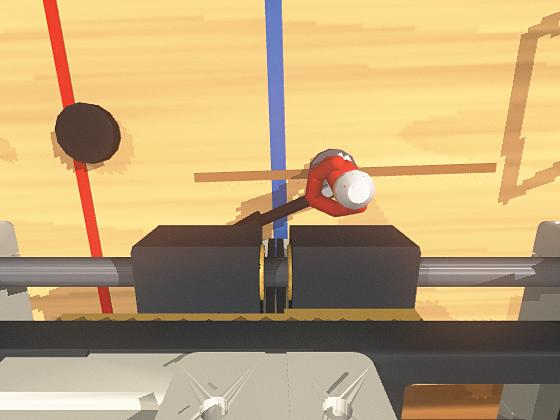

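Red's stick now runs from (330,190) to (240,222), following the finger. Continuing to the target.

```bash

python3 -m handwheel '[{"delta_pos":[0.18,0.19,0],"dr":[0,0,0]},{"delta_pos":[0.18,0.19,0],"dr":[0,0,0]},{"delta_pos":[0.18,0.19,0],"dr":[0,0,0]},{"delta_pos":[0.2,0.15,0],"dr":[0,0,0]},{"delta_pos":[0.2,0.15,0],"dr":[0,0,0]},{"delta_pos":[0.11,0.11,0],"dr":[0,0,0]},{"delta_pos":[0.11,0.11,0],"dr":[0,0,0]},{"delta_pos":[0,0,0],"dr":[0,0,0]},{"delta_pos":[0,0,0],"dr":[0,0,0]}]'
python3 look.py red wrist
python3 -m handwheel '[{"delta_pos":[-0.3,0,0],"dr":[0,0,0]},{"delta_pos":[-0.5,0,0],"dr":[0,0,0]},{"delta_pos":[-0.2,0,0.7],"dr":[0,0,0]},{"delta_pos":[-0.2,0,0.9],"dr":[0,0,0]},{"delta_pos":[0,0.2,0.9],"dr":[0,0,0]},{"delta_pos":[0,0.4,0.9],"dr":[0,0,0]},{"delta_pos":[0,0.6,0.9],"dr":[0,0,0]},{"delta_pos":[0,0.6,0.9],"dr":[0,0,0]},{"delta_pos":[0,0,0],"dr":[0,0,0]},{"delta_pos":[0,0,0],"dr":[0,0,0]}]'
python3 look.py red wrist scene; python3 look.py blue wrist scene wrist
```

```text
t: 14.7
eef_pos: [0.4985, -0.0265, 0.0725]
ee_rot: [-3.141, -0.0, -0.002]
force: [0.0, -0.6, 0.3]
width: 0.0005
gripper_force: 0.0
wrist red_tip [252. 225.] 0.86 [ 0.5155 -0.0161]
wrist puck [159. 198.] 0.6 [0.528  0.0352]
wrist red_stick [384. 235.] 0.67 [ 0.5065 -0.0898]
wrist red_figure [388. 236.] 0.61 [ 0.5058 -0.0923]
wrist puck dir 80.2 tip dir 82.9 len 0.0755
t: 15.95
eef_pos: [0.4618, 0.0277, 0.2288]
ee_rot: [-3.141, -0.001, -0.002]
force: [0.1, -0.6, -1.0]
width: 0.0007
gripper_force: 0.0
wrist red_tip [133. 116.] 0.62 [0.5407 0.1614]
wrist puck [268. 132.] 0.69 [0.5256 0.0324]
wrist red_stick [386. 153.] 0.74 [ 0.5048 -0.0872]
wrist red_figure [390. 155.] 0.72 [ 0.5022 -0.0925]
wrist puck dir 79.8 tip dir 81.6 len 0.254
scene red_tip [251. 184.] 0.57 [ 0.5179 -0.0193]
scene puck [277. 188.] 0.66 [0.527  0.0371]
scene red_stick [221. 188.] 0.91 [ 0.5137 -0.0853]
scene red_figure [219. 184.] 0.54 [ 0.4999 -0.0883]
scene puck dir 80.7 tip dir 80.7 len 0.0684
wrist blue_tip [211. 126.] 0.6 [0.5316 0.0876]
wrist puck [269. 131.] 0.79 [0.5277 0.0317]
wrist blue_stick [137. 118.] 0.59 [0.5397 0.1622]
wrist blue_figure [136. 118.] 0.78 [0.5399 0.1631]
wrist puck dir 264.7 tip dir 263.8 len 0.0755
scene blue_tip [299. 186.] 0.53 [0.5334 0.0857]
scene puck [276. 192.] 0.46 [0.5368 0.0346]
scene blue_stick [335. 192.] 0.6 [0.5505 0.163 ]
scene blue_figure [338. 192.] 0.65 [0.5522 0.1705]
scene puck dir 263.7 tip dir 257.5 len 0.0829
wrist blue_tip [209. 127.] 0.86 [0.5311 0.0897]
wrist puck [268. 130.] 0.59 [0.5285 0.0325]
wrist blue_stick [137. 116.] 0.75 [0.5425 0.1629]
wrist blue_figure [137. 118.] 0.96 [0.5397 0.1629]
wrist puck dir 264.5 tip dir 262.2 len 0.0738
```

View pics/chk.png

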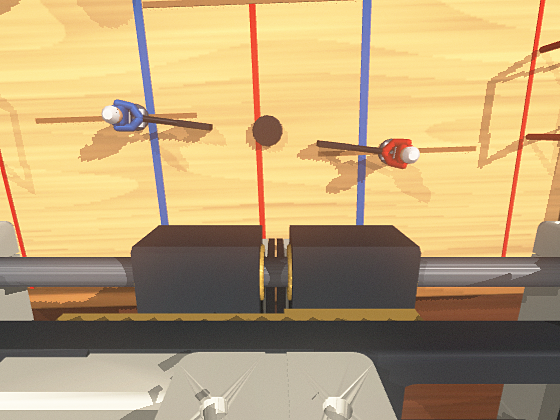

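```bash
python3 - <<'E'
from h import *
C=calibration("wrist");i=cv2.imread("pics/chk.png").max(axis=2)
def pts(x0,x1,y0,y1):
    m=(i[y0:y1,x0:x1]<75).astype(np.uint8);n,l,s,c=cv2.connectedComponentsWithStats(m);k=1+s[1:,4].argmax()
    y,x=np.nonzero(l==k);return np.c_[x+x0,y+y0].astype(float)
P=ray("wrist",pts(245,290,110,150).mean(0),.050,C);print("puck",P)
for n,b,piv in(("blue",(180,220,110,140),(.5405,.164)),("red",(310,350,135,160),(.506,-.0905))):
    q=pts(*b);w=np.array([ray("wrist",p,.060,C)[:2] for p in q]);m=w.mean(0);piv=np.array(piv)
    a=lambda v:np.degrees(np.arctan2(v[1],v[0]))%360
    u=np.linalg.svd(w-m)[2][0];d=P[:2]-m
    print(n,len(q),"blade mid",m.round(4),"aim via pivot",a(m-piv).round(1),"puck",a(P[:2]-piv).round(1),"blade line miss mm",(1e3*(u[0]*d[1]-u[1]*d[0])).round(1),"line angle",a(u).round(1))
E
```

```text
Traceback (most recent call last):
ValueError: attempt to get argmax of an empty sequence
```

```bash
python3 - <<'E'
from h import *
C=calibration("wrist");i=cv2.imread("pics/chk.png").max(axis=2)
print(i[130,268],i[125,200],i[147,335],i[150,268])
def pts(x0,x1,y0,y1):
    m=(i[y0:y1,x0:x1]<110).astype(np.uint8);n,l,s,c=cv2.connectedComponentsWithStats(m);k=1+s[1:,4].argmax()
    y,x=np.nonzero(l==k);return np.c_[x+x0,y+y0].astype(float)
P=ray("wrist",pts(245,290,110,150).mean(0),.050,C);print("puck",P)
for n,b,piv in(("blue",(180,220,110,140),(.5405,.164)),("red",(310,350,135,160),(.506,-.0905))):
    q=pts(*b);w=np.array([ray("wrist",p,.060,C)[:2] for p in q]);m=w.mean(0);piv=np.array(piv)
    a=lambda v:np.degrees(np.arctan2(v[1],v[0]))%360
    u=np.linalg.svd(w-m)[2][0];d=P[:2]-m
    print(n,len(q),"blade mid",m.round(4),"aim via pivot",a(m-piv).round(1),"puck",a(P[:2]-piv).round(1),"blade line miss mm",(1e3*(u[0]*d[1]-u[1]*d[0])).round(1),"line angle",a(u).round(1))
E
```

```text
115 117 109 248
puck [0.53987871 0.03678733 0.05      ]
blue 57 blade mid [0.534  0.1097] aim via pivot 263.2 puck 269.7 blade line miss mm 14.0 line angle 263.5
red 27 blade mid [ 0.5159 -0.0351] aim via pivot 79.8 puck 75.1 blade line miss mm 15.5 line angle 263.4
```

```bash
python3 - <<'E'
from h import *
C=calibration("wrist");i=cv2.imread("pics/chk.png").max(axis=2)
for t in (130,150):
  def pts(x0,x1,y0,y1):
    m=(i[y0:y1,x0:x1]<t).astype(np.uint8);n,l,s,c=cv2.connectedComponentsWithStats(m);k=1+s[1:,4].argmax()
    y,x=np.nonzero(l==k);return np.c_[x+x0,y+y0].astype(float)
  p=pts(245,290,110,150);P=ray("wrist",p.mean(0),.050,C);print("puck",len(p),p.mean(0),P)
  for n,b,piv in(("blue",(160,225,105,140),(.5405,.164)),("red",(310,365,130,165),(.506,-.0905))):
    q=pts(*b);w=np.array([ray("wrist",p,.060,C)[:2] for p in q]);m=w.mean(0);piv=np.array(piv)
    a=lambda v:np.degrees(np.arctan2(v[1],v[0]))%360
    u=np.linalg.svd(w-m)[2][0];d=P[:2]-m
    print(n,len(q),"blade mid",m.round(4),"aim via pivot",a(m-piv).round(1),"puck",a(P[:2]-piv).round(1),"line miss mm",(1e3*(u[0]*d[1]-u[1]*d[0])).round(1),"line angle",a(u).round(1))
E
```

```text
puck 693 [266.84559885 130.32323232] [0.52805162 0.03365556 0.05      ]
blue 326 blade mid [0.5343 0.1104] aim via pivot 263.4 puck 264.5 line miss mm 3.5 line angle 262.7
red 301 blade mid [ 0.5134 -0.0376] aim via pivot 82.0 puck 79.9 line miss mm 6.0 line angle 263.2
puck 714 [266.78431373 130.43557423] [0.52794412 0.03371702 0.05      ]
blue 336 blade mid [0.5342 0.1104] aim via pivot 263.3 puck 264.5 line miss mm 3.7 line angle 262.6
red 310 blade mid [ 0.5133 -0.0375] aim via pivot 82.1 puck 80.0 line miss mm 6.1 line angle 263.3
```

Independent line fits put blue about 3.5 mm and red about 6 mm off the puck's centre, against 13 mm allowed. The puck hasn't moved and the arm is clear, so I'm handing in.

```bash
python3 -c "
from station import *
print(job_done())"
```

```text
the job is handed in; nothing more can be done
None
```

I handed the job in with both sticks pointing at the puck, blue about 3.5 mm and red about 6 mm off its centre by my wrist-camera fit (limit 13 mm); the puck looks unmoved and the arm is clear, but the hand-in returned no verdict.

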